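# Set an unfired boat dish on the drying plate

### The arm

A 7-joint arm with a two-finger parallel gripper is mounted at the origin on the work surface. World frame = base frame: x ahead of the robot, y to its left, z up, the work surface at z = 0. Lengths are in m, angles in rad, forces in N, time in s.
With the tool pointing down it reaches from about 0.425 to 0.925 m from the base axis. Payload 6.8 kg.
Tool frame: the origin (TCP) lies on the centre line of the jaws, within the pads' length; the fingertips stand 11 mm ahead of it and the grasp point (between the pads) lies 8 mm behind it; z points along the fingers, y is the line along which they close (so a half turn about z gives the same grasp; the last joint's range is limited). The gripper opens to 88 mm and grips with 3 to 60 N. Pads are 20 mm wide; open, the fingers measure 115 mm over their backs; the gripper's body (75 mm by 178 mm) begins 61 mm behind the grasp point.
Start: joints at [1.136, 0.477, 0.022, 1.555, -0.011, 1.109, -0.083], TCP at [0.217, -0.639, 0.234] pointing down, gripper open.
Joint ranges: [-2.96, 2.96], [-0.34, 2.1], [-1.41, 1.46], [0.24, 2.44], [-1.37, 4.51], [0.17, 1.92], [-2.96, 2.96]. Speed limits (rad/s): [2.39, 2.39, 3.14, 3.14, 3.14, 3.14, 3.14].

### API

Orientations are given as a 3x3 rotation matrix whose columns are the frame's x, y, z axes.
In Python, from cell import sensors, grab_frame, camera_info, r gives the robot as it stands.
- The arm moves only by the tool servo_tool, never from a script. Its argument "plan" is a list of rows, each a list of 7 numbers: the shift along the tool's x, y, z as a fraction of full scale, then the turn, a rotation vector about the tool's x, y, z as a fraction of full scale, then the closure, from -1 (fully open) to 1 (shut). In form: [[x, y, z, wx, wy, wz, grip], ...]. A call has 1 to 12 rows; each row shifts and turns the commanded pose from where the row before left it, along the tool's axes as they then stand; what a row does not reach is not made up. Full scale, the value 1, is 0.02 m for a shift and 4 degrees for a turn. A row lasts 1/12 s, in which the tool goes at most 41.7 mm and 7.16 degrees, less where a joint would pass 70% of its speed; a pose out of reach is approached as far as the arm can. A call with a number of a shift or a turn outside -1 to 1 is refused whole. A call with a gripper value outside its range is refused whole. The fingers move at their own pace and stop on an object; "squeeze" is the grip in N (left out, the last holds). Time passes only in rows, so rows that do not move let the fingers close. It gives the time, the measured TCP pose, the force, the opening and the grip force at its end, in the units of the state.
- sensors.state(): the state, without advancing time (a new reading comes with each control period).
- grab_frame(name): name is "side" or "top"; returns (picture, depth): 400x640x3 uint8, blue, green, red; 400x640 float32, m along the optical axis (not along the pixel's ray), 0 where there is no reading.
- camera_info(name): a dict with "fx", "fy", "cx", "cy" (pixels), "R" (3x3) and "t" (3): a world point X has camera coordinates R X + t. Camera axes: x right, y down, z forward; pixel columns grow to the right and rows downward; lengths in m; the calibration is good to about 2 mm. A picture is of the moment at which its call begins. camera_info takes no time and is no camera call.
- r.job_done(): hands the job in; it is judged then, once.
The state is a dict: "t": time; "q": joint angles; "dq": joint speeds; "joint_torque": joint torques, N m; "tool_pos": TCP position; "eef_rot": TCP orientation; "force": force on the tool from outside, world axes, zero at the start; "torque": the same for the moment, N m; "opening": finger opening in m; "gripper_force": force on a finger pad.
Only numpy, scipy, OpenCV 4.12 (cv2) and the standard library are available. Lean on these libraries where they do the work, as an engineer would, in place of code of your own. Each camera call takes 0.05 s, during which the arm holds its last target. There are 200 camera calls.

### The job

Move the boat-shaped clay dish from the plywood board to the middle of the drying plate's metal plate, standing upright, and then turn the plate's heat dial to the two-dot mark. The dish is unfired and brittle: grip it only lightly, set it down softly and never drop, knock or press it. Leave the bowl, the tumbler and the brush as they are.

Things in the scene. Friction and masses are not known exactly. Their poses are not given: they have to be found in the camera images.
- boat: grey unfired clay boat dish, open on top, 112 long (its x) x 56 wide (y) x 40 mm high, pointed at both ends; its upright side walls (y = +-28 mm) are straight and parallel for the middle 52 mm, 10 mm thick, floor 8 mm. Origin: centre of its underside. 0.16 to 0.26 kg. Brittle: it breaks above 70 N from the fingers (both pads summed, 35 N each) or 50 N from what it stands on
- dryer: electric drying plate, a fixed grey box 320 (x) x 220 (y) x 50 mm high on the table, its front (-x end) carrying the dial, the rest an aluminium plate 190 (x) x 200 (y) mm whose top is 54 mm up. Origin: centre of its underside; z up
- plate_mid (a point): centre of the aluminium plate's top face, 50 mm in +x from the dryer's origin and 54 mm up; its axes are the dryer's
- dial_grip (a point): on the heat dial's upright axis, 81 mm above the table, 105 mm in -x from the dryer's origin; the height to grip. The dial is a black disc 48 mm across with an upright bar 44 long x 14 wide x 33 mm high on it, its top 91 mm above the table. The point's x axis runs along the bar to its pointer end (the half with a white line on top), z up
- two_dots (a point): the two-dot mark printed on the dryer's top, 42 mm from the dial's axis, where the pointer must point. The marks lie around the dial 40 degrees apart, clockwise from above: a small ring (off), one dot, two dots, three dots
- dial (a joint): heat dial: 0 rad at the ring (off), 0.698 at one dot, 1.396 at two dots, 2.094 at three dots; grows clockwise seen from above. It clicks into these four positions (up to 0.15 N m to turn) and starts at the ring or at one dot
- board: plywood ware board lying fixed on the table, 130 (x) x 400 (y) x 12 mm thick, on which the three clay pieces stand in a row, about 130 mm apart. Origin: centre of its underside
- bowl: grey unfired round bowl, 80 mm across, 45 mm high, on the board; leave alone. Origin: centre of its underside
- tumbler: grey unfired straight tumbler, 62 mm across, 70 mm high, on the board; leave alone. Origin: centre of its underside
- brush: brush with a wooden handle, 200 mm long (x axis), 20 mm thick, lying on the table beyond the board; leave alone. Origin: underside, mid-length

How it is judged:
By the outcome, as a careful person would: the job done as asked, in the order asked, and still so for the second after the job is handed in, with the robot touching nothing.
It also fails if it takes over 48 s, if anything falls off the work surface, if the arm or the gripper's body presses on something with over 40 N, if the wrist force passes 120 N, or if a joint passes its speed limit or range.

## Working session

There is one attempt and no reset: what is moved stays moved. The work goes in short steps, Python scripts to look and compute and a tool call to move; the robot and the scene stay as the last step left them, time stands still between calls to the robot, and variables do not carry over. Pictures are saved under pics/ and viewed, at most 10 in all, crops included, and the job is handed in when it is done.

Besides the shell and the picture viewer there is one more tool, called as a command line: name --pt "numbers of a row" for each row, then --argument value for the rest. servo_tool: Moves the arm, as the interface text tells. Its arguments: {"type":"object","properties":{"plan":{"type":"array","items":{"type":"array","items":{"type":"number","minimum":-1,"maximum":1}}},"squeeze":{"type":"number"}},"required":["plan"]}

```bash
ls; mkdir -p pics; python3 - <<'E'
from cell import sensors, grab_frame, camera_info, r
import cv2,numpy as np
s=sensors.state()
for k in ('t','tool_pos','eef_rot','force','opening'): print(k,np.round(s[k],3))
for n in('side','top'):
    im,d=grab_frame(n); np.savez(f'{n}0.npz',im=im,d=d); cv2.imwrite(f'pics/{n}0.png',im); c=camera_info(n); print(n,{k:np.round(v,3) for k,v in c.items()})
E
```

```text
pics
t 0.0
tool_pos [ 0.216 -0.639  0.233]
eef_rot [[ 0.947  0.321 -0.001]
 [ 0.321 -0.947  0.002]
 [-0.    -0.002 -1.   ]]
force [-0.442  0.463  0.637]
opening 0.088
side {'fx': np.float64(491.133), 'fy': np.float64(491.133), 'cx': np.float64(312.394), 'cy': np.float64(188.878), 'R': array([[-0.923, -0.383, -0.015],
       [-0.222,  0.566, -0.794],
       [ 0.313, -0.73 , -0.608]]), 't': array([0.55 , 0.159, 1.162])}
top {'fx': np.float64(360.992), 'fy': np.float64(360.992), 'cx': np.float64(318.853), 'cy': np.float64(196.505), 'R': array([[-0.012, -1.   , -0.01 ],
       [-0.991,  0.014, -0.134],
       [ 0.134,  0.008, -0.991]]), 't': array([0.062, 0.577, 0.819])}
```

View pics/side0.png

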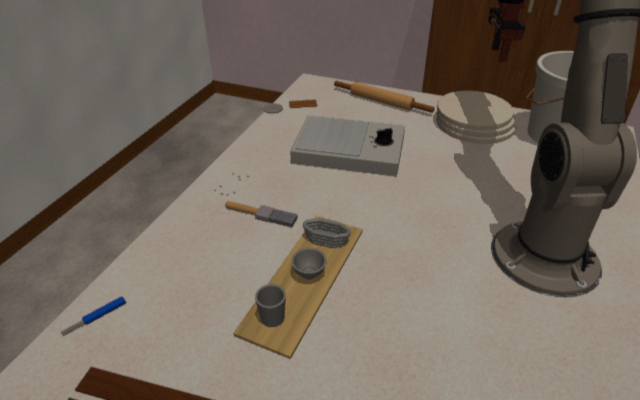

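View pics/top0.png

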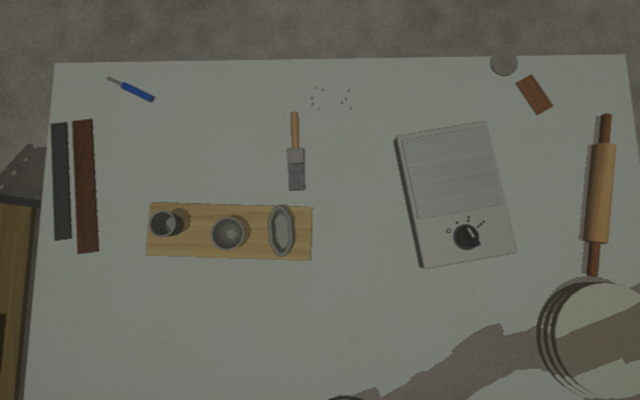

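The side view shows the boat at (327,232) on the board and the dryer at (350,145). The top view shows the boat at (281,231) and the dial at (467,236), with the board row tumbler–bowl–boat. I'll enlarge next.

```bash
cat > h.py <<'E'
import numpy as np,cv2
from cell import camera_info
def ray(n,u,v):
    c=camera_info(n);R=np.array(c['R']);t=np.array(c['t'])
    return -R.T@t, R.T@np.array([(u-c['cx'])/c['fx'],(v-c['cy'])/c['fy'],1])
def atz(n,u,v,z):
    o,d=ray(n,u,v); return o+d*(z-o[2])/d[2]
def cloud(n,d):
    c=camera_info(n);v,u=np.mgrid[:400,:640]
    P=np.stack([(u-c['cx'])/c['fx']*d,(v-c['cy'])/c['fy']*d,d],-1)
    return (P-np.array(c['t']))@np.array(c['R'])
def px(n,X):
    c=camera_info(n);p=np.array(c['R'])@X+np.array(c['t'])
    return p[0]/p[2]*c['fx']+c['cx'],p[1]/p[2]*c['fy']+c['cy']
E
python3 - <<'E'
from h import *
a=np.load('top0.npz');im=a['im'];b=np.load('side0.npz')['im']
def crop(im,x,y,w,h,k): return cv2.resize(im[y:y+h,x:x+w],None,fx=k,fy=k,interpolation=cv2.INTER_CUBIC)
A=cv2.convertScaleAbs(crop(im,255,190,60,75,6),alpha=1.6)   # boat 360x450
B=cv2.convertScaleAbs(crop(im,430,205,70,75,6),alpha=2)   # dial 420x450
cv2.imwrite('pics/c1.png',np.hstack([A,B]))
C=crop(b,295,210,65,45,6);D=crop(b,355,115,60,45,6)
cv2.imwrite('pics/c2.png',np.hstack([C,D]))
for n in('top','side'):
    d=np.load(n+'0.npz')['d'];P=cloud(n,d);P[d==0]=np.nan
    np.save(n+'P.npy',P)
    z=P[...,2]
    # boat rim, plate, board, dial top
    if n=='top':
        for nm,(x0,x1,y0,y1) in dict(boat=(262,300,200,262),dryer=(390,525,115,275),dial=(450,485,220,252)).items():
            Q=P[y0:y1,x0:x1].reshape(-1,3);Q=Q[np.isfinite(Q[:,2])]
            print(nm,np.percentile(Q[:,2],[1,10,25,50,75,90,99]).round(4))
    else:
        for nm,(x0,x1,y0,y1) in dict(boat=(300,352,215,250),dryer=(290,408,115,175),dial=(374,396,124,146)).items():
            Q=P[y0:y1,x0:x1].reshape(-1,3);Q=Q[np.isfinite(Q[:,2])]
            print(nm,np.percentile(Q[:,2],[1,10,25,50,75,90,99]).round(4))
E
```

```text
boat [-0.002   0.0014  0.0116  0.0143  0.031   0.052   0.0546]
dryer [-0.0029 -0.0009  0.0007  0.0494  0.0533  0.0551  0.0625]
dial [0.047  0.0488 0.0498 0.0514 0.0603 0.0883 0.0932]
boat [-0.0027  0.0003  0.0117  0.026   0.045   0.0518  0.0568]
dryer [-0.0028 -0.0001  0.0038  0.0491  0.0535  0.0557  0.081 ]
dial [0.0473 0.0488 0.0504 0.0533 0.0694 0.087  0.0921]
```

View pics/c1.png

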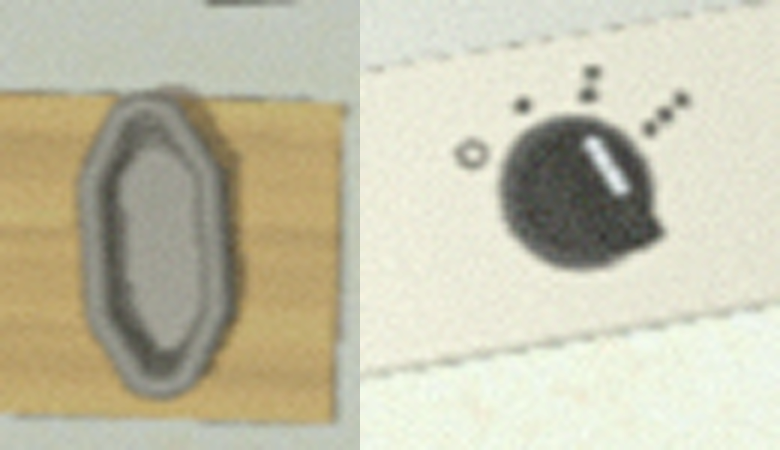

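View pics/c2.png

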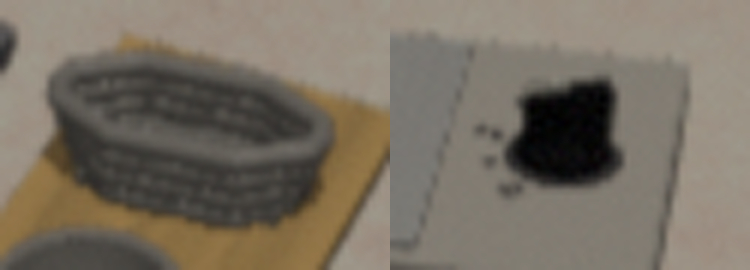

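The boat's rim lies at c1 (80–240, 92–397). The dial's ring mark is at c1 (472,154), one dot at (522,105), two dots at (588,84), and the pointer line runs from (587,140) to (625,190). Depth puts the rim at about 52 mm and the bar top at about 91 mm in both views.

```bash
python3 - <<'E'
from h import *
f=lambda U,V,x0,y0:((U+.5)/6+x0-.5,(V+.5)/6+y0-.5)
g=lambda U,V:f(U-360,V,430,205)
T=lambda U,V,z:atz('top',*g(U,V),z)
for nm,U,V,z in [('ring',472,154,.05),('one',522,105,.05),('twoA',588,95,.05),('twoB',593,72,.05),('thr',667,114,.05),('lineA',587,138,.091),('lineB',626,191,.091),('barlowtip',662,235,.091)]:
    print(nm,T(U,V,z).round(4))
pp={}
for nm,pts,z in [('three side',[],0)]: pass
S=lambda U,V,z:atz('side',*f(U-390,V,355,115),z)
for nm,U,V,z in [('s a',481,130,.05),('s b',497,135,.05),('s c',490,162,.05),('s d',511,190,.05),('disc ctr',565,155,.058)]: print(nm,S(U,V,z).round(4))
PT=np.load('topP.npy');PS=np.load('sideP.npy')
def reg(P,x0,x1,y0,y1,lo,hi):
    Q=P[y0:y1,x0:x1].reshape(-1,3);return Q[(Q[:,2]>lo)&(Q[:,2]<hi)]
for n,P,b in(('top',PT,(262,300,200,262)),('side',PS,(300,352,215,250))):
    Q=reg(P,*b,.044,.062);print(n,'rim',len(Q),np.median(Q[:,2]).round(4),[np.round(x,4) for x in cv2.minAreaRect(Q[:,:2].astype(np.float32))])
for n,P,b in(('top',PT,(390,525,115,275)),('side',PS,(285,410,110,178))):
    Q=reg(P,*b,.043,.062);print(n,'dryer',len(Q),[np.round(x,4) for x in cv2.minAreaRect(Q[:,:2].astype(np.float32))])
for n,P,b in(('top',PT,(450,490,215,255)),('side',PS,(372,398,122,148))):
    Q=reg(P,*b,.083,.1);print(n,'dialbar',len(Q),np.median(Q[:,2]).round(4),[np.round(x,4) for x in cv2.minAreaRect(Q[:,:2].astype(np.float32))])
# boat from colour outline in top at z=.052 (outer rim pts read from crop)
pts=[(120,97),(150,92),(185,110),(222,182),(238,235),(238,300),(212,350),(180,388),(150,397),(120,388),(88,300),(79,185)]
h=lambda p:atz('top',*f(p[0],p[1],255,190),.052)
for p in pts: print(p,h(p)[:2].round(4),end=' ')
E
```

```text
ring [ 0.4931 -0.2439  0.05  ]
one [ 0.5117 -0.2642  0.05  ]
twoA [ 0.5152 -0.2899  0.05  ]
twoB [ 0.5241 -0.2924  0.05  ]
thr [ 0.5075 -0.3197  0.05  ]
lineA [ 0.4969 -0.272   0.091 ]
lineB [ 0.4775 -0.2849  0.091 ]
barlowtip [ 0.4614 -0.2968  0.091 ]
s a [ 0.5246 -0.2912  0.05  ]
s b [ 0.5155 -0.2895  0.05  ]
s c [ 0.5112 -0.2633  0.05  ]
s d [ 0.4938 -0.242   0.05  ]
disc ctr [ 0.4749 -0.2707  0.058 ]
top rim 516 0.0518 [array([0.4981, 0.146 ]), array([0.1186, 0.0566]), np.float64(4.1774)]
side rim 465 0.0511 [array([0.4888, 0.1711]), array([0.114 , 0.1176]), np.float64(19.713)]
top dryer 12432 [array([ 0.5815, -0.2647]), array([0.3203, 0.2203]), np.float64(9.2302)]
side dryer 3938 [array([ 0.5819, -0.2638]), array([0.3196, 0.2274]), np.float64(9.4038)]
top dialbar 143 0.0907 [array([ 0.4773, -0.282 ]), array([0.0431, 0.0151]), np.float64(31.5827)]
side dialbar 64 0.0889 [array([ 0.4764, -0.2814]), array([0.0424, 0.0197]), np.float64(19.3736)]
(120, 97) [0.5553 0.1577] (150, 92) [0.5571 0.146 ] (185, 110) [0.5498 0.1324] (222, 182) [0.5216 0.118 ] (238, 235) [0.5011 0.1119] (238, 300) [0.4762 0.112 ] (212, 350) [0.4573 0.122 ] (180, 388) [0.443  0.1343] (150, 397) [0.4398 0.1458] (120, 388) [0.4433 0.1573] (88, 300) [0.4769 0.1697] (79, 185) [0.5212 0.1735]
```

```bash
cat >> h.py <<'E'
def boatfit(Q,c0,yaw0,lo=.044,hi=.062):
    """rim points -> centre,yaw by outer edges of straight walls"""
    from scipy.optimize import least_squares
    Q=Q.reshape(-1,3);Q=Q[(Q[:,2]>lo)&(Q[:,2]<hi)&(np.hypot(*(Q[:,:2]-c0).T)<.075)][:,:2]
    hx=np.array([[-26,-28],[26,-28],[56,0],[26,28],[-26,28],[-56,0]])*1e-3
    mid=hx*.87
    def res(p):
        c,s=np.cos(p[2]),np.sin(p[2]);W=(mid@np.array([[c,s],[-s,c]])+p[:2])
        A=W;B=np.roll(W,-1,0);d=B-A
        t=np.clip(((Q[:,None]-A)*d).sum(-1)/(d*d).sum(-1),0,1)
        return np.linalg.norm(Q[:,None]-A-t[...,None]*d,axis=-1).min(1)*1e3
    o=least_squares(res,[*c0,yaw0],loss='soft_l1',x_scale=[.01,.01,.1])
    return o.x[:2].round(4),np.degrees(o.x[2]).round(2),len(Q),o.fun.mean().round(2)
E
python3 - <<'E'
from h import *
PT=np.load('topP.npy');PS=np.load('sideP.npy')
c0=np.array([.498,.145])
print(boatfit(PT,c0,.08));print(boatfit(PS,c0,.08,.046,.060))
# tool-frame helper: world delta from start
yaw=np.radians(5);X=np.array([np.cos(yaw),np.sin(yaw)]);Y=np.array([np.sin(yaw),-np.cos(yaw)])
D=np.array([.498,.1445])-[.2165,-.639];print('to boat mm',(D@X*1e3).round(1),(D@Y*1e3).round(1))
E
```

```text
(array([0.498 , 0.1455]), np.float64(4.02), 516, np.float64(4.57))
(array([0.4967, 0.148 ]), np.float64(3.39), 396, np.float64(4.52))
to boat mm 348.7 -756.0
```

servo_tool --pt "0.5 -1 0 0 0 0.9 -1" --pt "0.5 -1 0 0 0 0.9 -1" --pt "0.5 -1 0 0 0 0.9 -1" --pt "0.5 -1 0 0 0 0.7 -1" --pt "1 -1 0 0 0 0 -1" --pt "1 -1 0 0 0 0 -1" --pt "1 -1 0 0 0 0 -1" --pt "1 -1 0 0 0 0 -1" --pt "1 -1 0 0 0 0 -1" --pt "1 -1 0 0 0 0 -1" --pt "0.5 -1 0 0 0 0 -1" --pt "0.5 -1 0 0 0 0 -1" --squeeze 12

```text
t: 1.1
tool_pos: [0.3631, -0.379, 0.2333]
eef_rot: [[0.996, 0.091, -0.0], [0.091, -0.996, 0.0], [-0.0, -0.001, -1.0]]
force: [-0.1, 0.2, 0.9]
opening: 0.088
gripper_force: 0.0
```

servo_tool --pt "0.8 -1 0 0 0 0.3 -1" --pt "0.8 -1 0 0 0 0 -1" --pt "0.8 -1 0 0 0 0 -1" --pt "0.8 -1 0 0 0 0 -1" --pt "0.8 -1 0 0 0 0 -1" --pt "0.8 -1 0 0 0 0 -1" --pt "0.8 -1 0 0 0 0 -1" --pt "0.8 -1 0 0 0 0 -1" --pt "0.3 -1 0 0 0 0 -1" --pt "0.3 -1 0 0 0 0 -1" --pt "0.3 -1 0 0 0 0 -1" --pt "0.3 -1 0 0 0 0 -1"

```text
t: 2.1
tool_pos: [0.4969, -0.1294, 0.2333]
eef_rot: [[0.998, 0.068, -0.001], [0.068, -0.998, 0.0], [-0.001, -0.0, -1.0]]
force: [0.2, 0.3, -0.3]
opening: 0.0879
gripper_force: 0.0
```

servo_tool --pt "0.1 -1 0.2 0 0 0 -1" --pt "0.1 -1 0.2 0 0 0 -1" --pt "0.1 -1 0.2 0 0 0 -1" --pt "0.1 -1 0.2 0 0 0 -1" --pt "0.1 -1 0.2 0 0 0 -1" --pt "0 -1 0.4 0 0 0 -1" --pt "0 -1 0.4 0 0 0 -1" --pt "0 -1 0.5 0 0 0 -1" --pt "0 -1 0.5 0 0 0 -1" --pt "0 -1 0.5 0 0 0 -1" --pt "0 -1 0.5 0 0 0 -1" --pt "0 -1 0.5 0 0 0 -1"

```text
t: 3.1
tool_pos: [0.4902, 0.1105, 0.1469]
eef_rot: [[0.998, 0.068, -0.001], [0.068, -0.998, -0.0], [-0.001, 0.0, -1.0]]
force: [0.4, 0.3, -0.1]
opening: 0.0883
gripper_force: 0.0
```

servo_tool --pt "0 -0.4 0 0 0 0 -1" --pt "0 0 0 0 0 0 -1" --pt "0 0 0 0 0 0 -1"

```text
t: 3.35
tool_pos: [0.4903, 0.1172, 0.1479]
eef_rot: [[0.998, 0.069, 0.0], [0.069, -0.998, -0.0], [0.0, 0.0, -1.0]]
force: [0.5, -0.8, 0.1]
opening: 0.0876
gripper_force: 0.0
```

servo_tool --pt "0.25 -0.7 0 0 0 0 -1" --pt "0.22 -0.7 0.5 0 0 0 -1" --pt "0 0 1 0 0 0 -1" --pt "0 0 1 0 0 0 -1" --pt "0 0 0.7 0 0 0 -1" --pt "0 0 0.3 0 0 0 -1" --pt "0 0 0 0 0 0 -1" --pt "0 0 0 0 0 0 -1"

```text
t: 4.02
tool_pos: [0.4981, 0.1454, 0.0783]
eef_rot: [[0.998, 0.067, 0.001], [0.067, -0.998, -0.0], [0.001, 0.0, -1.0]]
force: [-0.6, -0.5, 0.2]
opening: 0.0879
gripper_force: 0.0
```

```bash
python3 - <<'E'
from h import *
from cell import grab_frame,sensors
k=cv2.INTER_CUBIC
a,_=grab_frame('top');b,_=grab_frame('side')
A=cv2.resize(a[170:280,235:335],None,fx=4,fy=4,interpolation=k);B=cv2.resize(b[165:265,290:375],None,fx=4.4,fy=4.4,interpolation=k)
cv2.imwrite('pics/g1.png',cv2.convertScaleAbs(np.hstack([A,B]),alpha=1.6));print(A.shape,B.shape,sensors.state()['tool_pos'])
E
```

```text
(440, 400, 3) (440, 374, 3) [0.49849782 0.146      0.0787951 ]
```

View pics/g1.png

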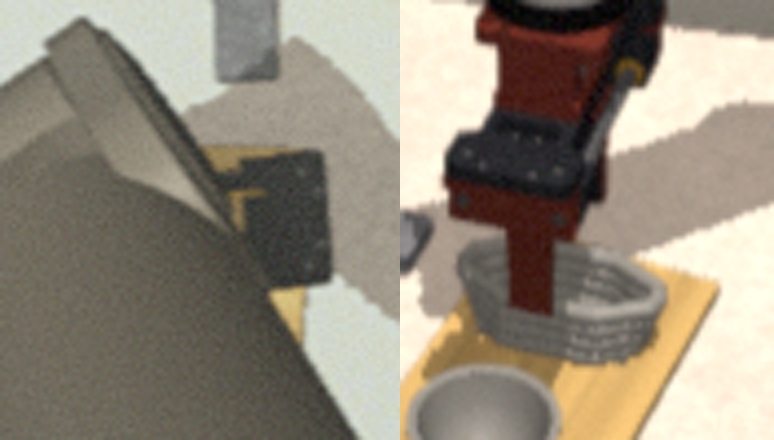

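The fingers straddle the boat: the near finger (side crop, 530,312) is over the middle of the wall, outside it. Descending.

servo_tool --pt "0 0 0.7 0 0 0 -1" --pt "0 0 0.7 0 0 0 -1" --pt "0 0 0.6 0 0 0 -1" --pt "0 0 0.4 0 0 0 -1" --pt "0 0 0 0 0 0 -1" --pt "0 0 0 0 0 0 -1"

```text
t: 4.62
tool_pos: [0.4975, 0.1462, 0.0296]
eef_rot: [[0.998, 0.069, -0.0], [0.069, -0.998, -0.0], [-0.0, 0.0, -1.0]]
force: [0.5, 0.2, -0.7]
opening: 0.088
gripper_force: 0.0
```

servo_tool --pt "0 0 0 0 0 0 -0.2" --pt "0 0 0 0 0 0 -0.2" --pt "0 0 0 0 0 0 -0.2" --pt "0 0 0 0 0 0 -0.2" --pt "0 0 0 0 0 0 -0.2" --pt "0 0 0 0 0 0 -0.2" --squeeze 5

```text
t: 5.12
tool_pos: [0.4977, 0.1459, 0.0299]
eef_rot: [[0.998, 0.068, 0.0], [0.068, -0.998, -0.0], [0.0, 0.0, -1.0]]
force: [-1.2, -0.9, 3.0]
opening: 0.0558
gripper_force: 5.0
```

servo_tool --pt "0 0 0 0 0 0 0" --pt "0 0 0 0 0 0 0" --pt "0 0 -0.1 0 0 0 0" --pt "0 0 -0.2 0 0 0 0" --pt "0 0 -0.3 0 0 0 0" --pt "0 0 -0.3 0 0 0 0" --pt "0 0 -0.3 0 0 0 0" --pt "0 0 -0.3 0 0 0 0" --pt "0 0 -0.2 0 0 0 0" --pt "0 0 0 0 0 0 0" --squeeze 11

```text
t: 5.95
tool_pos: [0.4982, 0.1465, 0.0648]
eef_rot: [[0.998, 0.068, 0.002], [0.068, -0.998, 0.001], [0.002, -0.0, -1.0]]
force: [-0.3, 0.3, -3.1]
opening: 0.0558
gripper_force: 11.0
```

```bash
python3 - <<'E'
from h import *
from cell import grab_frame,sensors
k=cv2.INTER_CUBIC
b,_=grab_frame('side');B=cv2.resize(b[165:265,290:375],None,fx=4.4,fy=4.4,interpolation=k)
cv2.imwrite('pics/g2.png',B);s=sensors.state();print(s['tool_pos'],s['force'],s['gripper_force'],s['q'])
E
```

```text
[0.49795651 0.14633779 0.06428242] [ 0.33900943  0.02252528 -1.62404617] 10.999371707439423 [-0.14403955  0.47817036 -0.32382027  2.04360437  0.243222    0.65439743
 -2.13033416]
```

View pics/g2.png

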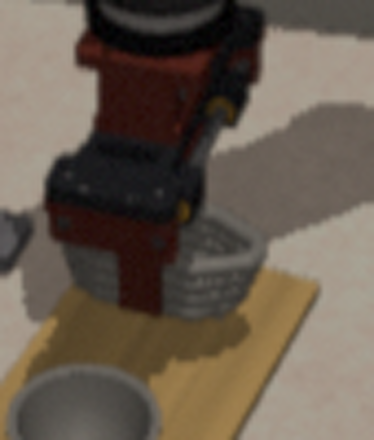

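servo_tool --pt "0 0 -0.4 0 0 -0.2 0" --pt "0 0 -0.7 0 0 -0.2 0" --pt "0 0 -0.8 0 0 -0.2 0" --pt "0 0 -0.8 0 0 -0.2 0" --pt "0 0 -0.7 0 0 -0.2 0" --pt "0 0 -0.5 0 0 -0.2 0" --pt "0 0.2 -0.3 0 0 -0.15 0" --pt "0.1 0.4 -0.1 0 0 0 0" --pt "0.1 0.6 0 0 0 0 0" --pt "0.2 0.8 0 0 0 0 0" --pt "0.2 0.9 0 0 0 0 0" --pt "0.2 0.9 0 0 0 0 0"

```text
t: 7.0
tool_pos: [0.5254, 0.0721, 0.1488]
eef_rot: [[0.987, 0.162, -0.002], [0.162, -0.987, -0.001], [-0.002, 0.0, -1.0]]
force: [-1.0, 0.0, -2.7]
opening: 0.0559
gripper_force: 11.0
```

servo_tool --pt "0.2 0.9 0 0 0 0 0" --pt "0.2 0.9 0 0 0 0 0" --pt "0.2 0.9 0 0 0 0 0" --pt "0.2 0.9 0 0 0 0 0" --pt "0.2 0.9 0 0 0 0 0" --pt "0.2 0.9 0 0 0 0 0" --pt "0.2 0.9 0 0 0 0 0" --pt "0.2 0.9 0 0 0 0 0" --pt "0.2 0.9 0 0 0 0 0" --pt "0.2 0.9 0 0 0 0 0" --pt "0.2 0.9 0 0 0 0 0" --pt "0.2 0.9 0 0 0 0 0"

```text
t: 8.0
tool_pos: [0.6073, -0.1336, 0.1485]
eef_rot: [[0.987, 0.161, -0.002], [0.161, -0.987, -0.0], [-0.002, -0.0, -1.0]]
force: [-0.0, 0.6, -3.3]
opening: 0.0564
gripper_force: 11.0
```

servo_tool --pt "0 0.9 0 0 0 0 0" --pt "0 0.9 0 0 0 0 0" --pt "0 0.9 0 0 0 0 0" --pt "0 0.9 0 0 0 0 0" --pt "0 0.8 0 0 0 0 0" --pt "0 0.6 0 0 0 0 0" --pt "0 0.4 0 0 0 0 0" --pt "0 0.2 0 0 0 0 0" --pt "0 0.1 0 0 0 0 0" --pt "0 0 0 0 0 0 0" --pt "0 0 0 0 0 0 0"

```text
t: 8.92
tool_pos: [0.6265, -0.2428, 0.1497]
eef_rot: [[0.987, 0.163, -0.0], [0.163, -0.987, 0.001], [0.0, -0.001, -1.0]]
force: [-0.5, 0.2, -2.6]
opening: 0.0562
gripper_force: 11.0
```

```bash
python3 - <<'E'
from h import *
from cell import grab_frame,sensors
k=cv2.INTER_CUBIC
a,da=grab_frame('top');b,db=grab_frame('side')
A=cv2.resize(a[100:290,380:540],None,fx=2.4,fy=2.4,interpolation=k);B=cv2.resize(b[50:185,280:420],None,fx=2.8,fy=2.8,interpolation=k)
h=min(len(A),len(B));cv2.imwrite('pics/p1.png',np.hstack([A[:h],B[:h]]));s=sensors.state();print(s['tool_pos'].round(4),s['force'].round(2),np.degrees(np.arctan2(s['eef_rot'][1,0],s['eef_rot'][0,0])))
p=np.array(s['tool_pos'])[:2];X=np.array(s['eef_rot'])[:2,0];Y=np.array(s['eef_rot'])[:2,1]
D=np.array([.631,-.2562])-p;print('rem tool x,y mm',D@X*1e3,D@Y*1e3)
E
```

```text
[ 0.6266 -0.2428  0.1498] [-0.42  0.28 -2.28] 9.406217818194865
rem tool x,y mm 2.145757965203359 13.891377451778618
```

View pics/p1.png

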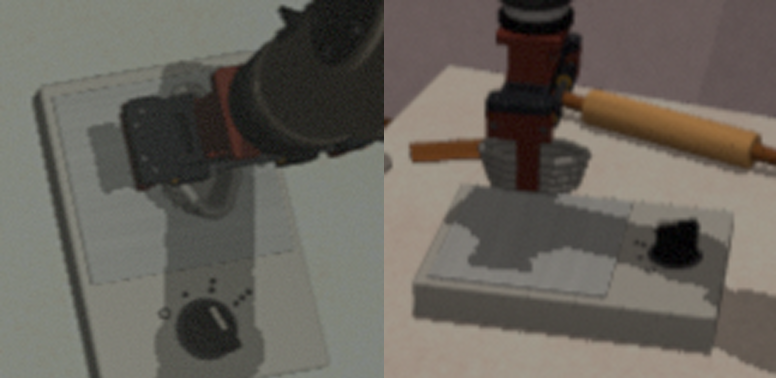

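The boat hangs level over the plate (side crop, 535,165). About 14 mm of lateral correction remains before lowering.

servo_tool --pt "0.1 0.3 0.1 0 0 0 0" --pt "0 0.3 0.3 0 0 0 0" --pt "0 0.1 0.5 0 0 0 0" --pt "0 0 0.6 0 0 0 0" --pt "0 0 0.6 0 0 0 0" --pt "0 0 0.5 0 0 0 0" --pt "0 0 0.4 0 0 0 0" --pt "0 0 0.3 0 0 0 0" --pt "0 0 0.2 0 0 0 0" --pt "0 0 0 0 0 0 0" --pt "0 0 0 0 0 0 0"

```text
t: 9.93
tool_pos: [0.6308, -0.2575, 0.0798]
eef_rot: [[0.987, 0.162, 0.0], [0.162, -0.987, -0.0], [0.0, 0.0, -1.0]]
force: [0.1, 0.6, -2.0]
opening: 0.0561
gripper_force: 11.0
```

```bash
python3 - <<'E'
from h import *
from cell import sensors
s=sensors.state();print(s['tool_pos'].round(4),s['force'].round(2))
p=np.array(s['tool_pos'])[:2];X=np.array(s['eef_rot'])[:2,0];Y=np.array(s['eef_rot'])[:2,1]
D=np.array([.631,-.2562])-p;print('rem tool x,y mm',D@X*1e3,D@Y*1e3)
for n in('top','side'):
    P=np.load(n+'P.npy');Q=P.reshape(-1,3);m=np.hypot(Q[:,0]-.631,Q[:,1]+.2562)<.06;print(np.nanmedian(Q[m],0).round(4))
E
```

```text
[ 0.6308 -0.2575  0.0798] [ 0.12  0.57 -2.03]
rem tool x,y mm 0.3733371723483482 -1.26996964346349
[ 0.6303 -0.2562  0.0541]
[ 0.6293 -0.2543  0.0546]
```

servo_tool --pt "0 -0.05 0.1 0 0 0 0" --pt "0 0 0.08 0 0 0 0" --pt "0 0 0.05 0 0 0 0" --pt "0 0 0.04 0 0 0 0" --pt "0 0 0.03 0 0 0 0" --pt "0 0 0.03 0 0 0 0" --pt "0 0 0 0 0 0 0"

```text
t: 10.52
tool_pos: [0.6305, -0.2566, 0.073]
eef_rot: [[0.987, 0.162, -0.0], [0.162, -0.987, -0.0], [-0.0, 0.0, -1.0]]
force: [0.4, 1.3, -2.5]
opening: 0.0559
gripper_force: 11.0
```

servo_tool --pt "0 0 0.025 0 0 0 0" --pt "0 0 0 0 0 0 0"

```text
t: 10.68
tool_pos: [0.6305, -0.2565, 0.0725]
eef_rot: [[0.987, 0.162, 0.0], [0.162, -0.987, 0.0], [0.0, -0.0, -1.0]]
force: [-0.4, -0.2, -2.3]
opening: 0.0559
gripper_force: 11.0
```

servo_tool --pt "0 0 0.025 0 0 0 0" --pt "0 0 0 0 0 0 0" --pt "0 0 0 0 0 0 0"

```text
t: 10.93
tool_pos: [0.6305, -0.2566, 0.0721]
eef_rot: [[0.987, 0.162, -0.0], [0.162, -0.987, -0.0], [-0.0, 0.0, -1.0]]
force: [-0.0, -0.2, -2.7]
opening: 0.0554
gripper_force: 11.0
```

servo_tool --pt "0 0 0.015 0 0 0 0" --pt "0 0 0 0 0 0 0" --pt "0 0 0 0 0 0 0"

```text
t: 11.18
tool_pos: [0.6305, -0.2565, 0.072]
eef_rot: [[0.987, 0.162, 0.0], [0.162, -0.987, -0.0], [0.0, 0.0, -1.0]]
force: [-1.5, 0.9, -0.4]
opening: 0.0561
gripper_force: 11.0
```

servo_tool --pt "0 0 0.015 0 0 0 0" --pt "0 0 0 0 0 0 0" --pt "0 0 0 0 0 0 0"

```text
t: 11.43
tool_pos: [0.6306, -0.2565, 0.072]
eef_rot: [[0.987, 0.162, 0.0], [0.162, -0.987, -0.0], [0.0, 0.0, -1.0]]
force: [-2.7, 0.8, 5.5]
opening: 0.056
gripper_force: 11.0
```

```bash
python3 - <<'E'
from cell import sensors
s=sensors.state();print(s['tool_pos'].round(5),s['force'].round(2))
E
```

```text
[ 0.63057 -0.25653  0.072  ] [-2.7   0.76  5.52]
```

Contact is soft at about 8 N. Releasing and rising.

servo_tool --pt "0 0 -0.01 0 0 0 0" --pt "0 0 0 0 0 0 -1" --pt "0 0 0 0 0 0 -1" --pt "0 0 0 0 0 0 -1" --pt "0 0 0 0 0 0 -1" --pt "0 0 0 0 0 0 -1"

```text
t: 11.93
tool_pos: [0.6306, -0.2566, 0.0715]
eef_rot: [[0.987, 0.162, 0.0], [0.162, -0.987, 0.0], [0.0, -0.0, -1.0]]
force: [-0.6, 0.0, 0.9]
opening: 0.0856
gripper_force: 0.0
```

servo_tool --pt "0 0 -0.2 0 0 0 -1" --pt "0 0 -0.5 0 0 0 -1" --pt "0 0 -0.8 0 0 0 -1" --pt "0 0 -1 0 0 0 -1" --pt "0 0 -1 0 0 0 -1" --pt "0 0 -1 0 0 -0.5 -1" --pt "-0.3 0 -0.5 0 0 -0.9 -1" --pt "-1 0 0 0 0 -0.9 -1" --pt "-1 0 0 0 0 -0.9 -1" --pt "-1 0 0 0 0 -0.9 -1" --pt "-1 0 0 0 0 -0.9 -1" --pt "-0.5 0 0 0 0 0 -1"

```text
t: 12.93
tool_pos: [0.5389, -0.292, 0.1726]
eef_rot: [[0.872, 0.49, -0.0], [0.49, -0.872, -0.001], [-0.001, 0.001, -1.0]]
force: [0.3, 0.8, 0.5]
opening: 0.0882
gripper_force: 0.0
```

```bash
cat > rem.py <<'E'
from h import *
from cell import sensors
s=sensors.state();R=np.array(s['eef_rot']);p=np.array(s['tool_pos']);print(p.round(4),s['force'].round(2),'yaw',np.degrees(np.arctan2(R[1,0],R[0,0])),'q7',s['q'][6])
D=np.array([.478,-.2813])-p[:2];print('rem to dial tool mm',D@R[:2,0]*1e3,D@R[:2,1]*1e3)
E
python3 rem.py; python3 - <<'E'
from h import *
from cell import grab_frame
k=cv2.INTER_CUBIC
a,da=grab_frame('top');b,db=grab_frame('side')
PT=cloud('top',da);PS=cloud('side',db)
c0=np.array([.6305,-.2565])
for P in(PT,PS): print(boatfit(P,c0,.16,.086,.102))
A=cv2.resize(a[100:290,380:540],None,fx=2.4,fy=2.4,interpolation=k);B=cv2.resize(b[50:185,280:420],None,fx=2.8,fy=2.8,interpolation=k)
h=min(len(A),len(B));cv2.imwrite('pics/p2.png',np.hstack([A[:h],B[:h]]))
E
```

```text
[ 0.5389 -0.292   0.1726] [0.35 0.81 0.45] yaw 29.333622421494795 q7 -0.820151365722944
rem to dial tool mm -47.89695745663088 -39.17142576406423
(array([ 0.6296, -0.2539]), np.float64(8.93), 570, np.float64(4.48))
(array([ 0.6307, -0.2526]), np.float64(8.69), 261, np.float64(4.41))
```

View pics/p2.png

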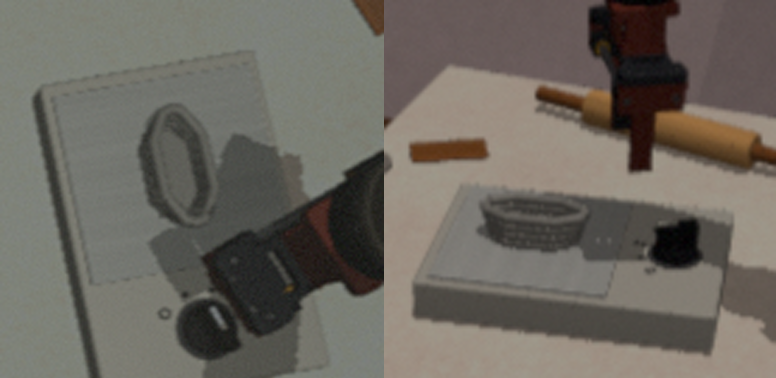

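The boat stands upright in the middle, within about 3 mm and 1 degree. The pointer is at one dot. Now to the dial.

servo_tool --pt "-0.8 -0.6 0 0 0 0 -1" --pt "-0.8 -0.7 0 0 0 0 -1" --pt "-0.6 -0.5 0.1 0 0 0 -1" --pt "-0.2 -0.16 0.3 0 0 0 -1" --pt "0 0 0.6 0 0 0 -1" --pt "0 0 0.6 0 0 0 -1" --pt "0 0 0.4 0 0 0 -1" --pt "0 0 0 0 0 0 -1" --pt "0 0 0 0 0 0 -1"

```text
t: 13.78
tool_pos: [0.4804, -0.2792, 0.1305]
eef_rot: [[0.872, 0.49, -0.001], [0.49, -0.872, 0.001], [-0.0, -0.002, -1.0]]
force: [0.7, -0.9, 0.9]
opening: 0.0883
gripper_force: 0.0
```

```bash
python3 rem.py
```

```text
[ 0.4804 -0.2792  0.1305] [ 0.74 -0.88  0.88] yaw 29.35242506611159 q7 -0.8130439631923743
rem to dial tool mm -3.088829639296663 0.6623785219766668
```

servo_tool --pt "-0.15 0.03 0.4 0 0 0 -1" --pt "0 0 0.6 0 0 0 -1" --pt "0 0 0.6 0 0 0 -1" --pt "0 0 0.6 0 0 0 -1" --pt "0 0 0.4 0 0 0 -1" --pt "0 0 0.25 0 0 0 -1" --pt "0 0 0 0 0 0 -1" --pt "0 0 0 0 0 0 -1"

```text
t: 14.45
tool_pos: [0.4777, -0.2816, 0.0744]
eef_rot: [[0.872, 0.49, -0.0], [0.49, -0.872, 0.0], [-0.0, -0.0, -1.0]]
force: [-0.1, -0.4, 0.4]
opening: 0.0874
gripper_force: 0.0
```

servo_tool --pt "0 0 0 0 0 0 1" --pt "0 0 0 0 0 0 1" --pt "0 0 0 0 0 0 1" --pt "0 0 0 0 0 0 1" --pt "0 0 0 0 0 0 1" --pt "0 0 0 0 0 0 1" --pt "0 0 0 0 0 0 1" --pt "0 0 0 0 0 0 1" --pt "0 0 0 0 0 0 1" --pt "0 0 0 0 0 0 1" --squeeze 20

```text
t: 15.28
tool_pos: [0.4777, -0.2817, 0.0747]
eef_rot: [[0.872, 0.49, -0.0], [0.49, -0.872, -0.0], [-0.0, 0.0, -1.0]]
force: [-1.2, -0.1, 0.3]
opening: 0.0248
gripper_force: 0.0
```

```bash
python3 rem.py
```

```text
[ 0.4777 -0.2817  0.0747] [-1.2  -0.09  0.26] yaw 29.324245229685378 q7 -0.8445320856393012
rem to dial tool mm 0.4514653140766435 -0.1697960741812056
```

servo_tool --pt "0 0 0 0 0 0 1" --pt "0 0 0 0 0 0 1" --pt "0 0 0 0 0 0 1" --pt "0 0 0 0 0 0 1"

```text
t: 15.62
tool_pos: [0.4785, -0.2832, 0.0748]
eef_rot: [[0.872, 0.489, 0.002], [0.489, -0.872, -0.002], [0.001, 0.003, -1.0]]
force: [3.2, -4.5, -3.9]
opening: 0.0137
gripper_force: 20.0
```

servo_tool --pt "0 0 0 0 0 0.5 1" --pt "0 0 0 0 0 0.9 1" --pt "0 0 0 0 0 0.9 1" --pt "0 0 0 0 0 0.9 1" --pt "0 0 0 0 0 0.9 1" --pt "0 0 0 0 0 0.9 1" --pt "0 0 0 0 0 0.9 1" --pt "0 0 0 0 0 0.9 1" --pt "0 0 0 0 0 0.9 1" --pt "0 0 0 0 0 0.9 1" --pt "0 0 0 0 0 0.9 1" --pt "0 0 0 0 0 0.9 1"

```text
t: 16.62
tool_pos: [0.4786, -0.2834, 0.0748]
eef_rot: [[0.976, -0.216, 0.002], [-0.216, -0.976, -0.002], [0.003, 0.002, -1.0]]
force: [3.8, -6.0, -4.5]
opening: 0.0135
gripper_force: 20.0
```

```bash
python3 rem.py
```

```text
[ 0.4786 -0.2834  0.0748] [ 3.78 -5.97 -4.53] yaw -12.487358772520984 q7 -1.4567011881196723
rem to dial tool mm -1.0505467860859157 -1.9584488396516084
```

servo_tool --pt "0 0 0 0 0 0 -1" --pt "0 0 0 0 0 0 -1" --pt "0 0 0 0 0 0 -1" --pt "0 0 0 0 0 0 -1" --pt "0 0 0 0 0 0 -1" --pt "0 0 0 0 0 0 -1" --pt "0 0 -0.4 0 0 0 -1" --pt "0 0 -0.8 0 0 0 -1" --pt "0 0 -1 0 0 0 -1" --pt "0 0 -1 0 0 0 -1" --pt "0 0 -1 0 0 0 -1" --pt "0 0 -1 0 0 0 -1"

```text
t: 17.62
tool_pos: [0.4776, -0.2816, 0.1803]
eef_rot: [[0.977, -0.212, 0.0], [-0.212, -0.977, -0.0], [0.0, 0.0, -1.0]]
force: [0.9, -1.3, -0.1]
opening: 0.0868
gripper_force: 0.0
```

servo_tool --pt "0 1 -0.5 0 0 0 -1" --pt "0 1 -0.5 0 0 0 -1" --pt "0 1 0 0 0 0 -1" --pt "0 1 0 0 0 0 -1" --pt "0 1 0 0 0 0 -1" --pt "0 1 0 0 0 0 -1" --pt "0 1 0 0 0 0 -1" --pt "0 1 0 0 0 0 -1" --pt "0 0.5 0 0 0 0 -1" --pt "0 0 0 0 0 0 -1"

```text
t: 18.45
tool_pos: [0.4401, -0.4503, 0.199]
eef_rot: [[0.976, -0.216, -0.0], [-0.216, -0.976, -0.001], [-0.0, 0.001, -1.0]]
force: [-0.8, 0.7, 0.2]
opening: 0.0878
gripper_force: 0.0
```

```bash
python3 - <<'E'
from h import *
from cell import grab_frame
k=cv2.INTER_CUBIC
a,da=grab_frame('top');b,db=grab_frame('side')
P=cloud('top',da)[215:255,450:490].reshape(-1,3);Q=P[(P[:,2]>.083)&(P[:,2]<.1)];print(len(Q),cv2.minAreaRect(Q[:,:2].astype(np.float32)))
print(boatfit(cloud('top',da),np.array([.6305,-.2565]),.16,.086,.102))
A=cv2.convertScaleAbs(cv2.resize(a[205:275,435:505],None,fx=5,fy=5,interpolation=k),alpha=2);B=cv2.resize(b[85:335,220:420],None,fx=2,fy=2,interpolation=k)
A=cv2.copyMakeBorder(A,0,500-len(A),0,0,0);cv2.imwrite('pics/e1.png',np.hstack([A,B]))
E
```

```text
145 ((0.47698843479156494, -0.2814784348011017), (0.014483624137938023, 0.04286153241991997), 78.80992889404297)
(array([ 0.6296, -0.2539]), np.float64(8.74), 565, np.float64(4.51))
```

View pics/e1.png

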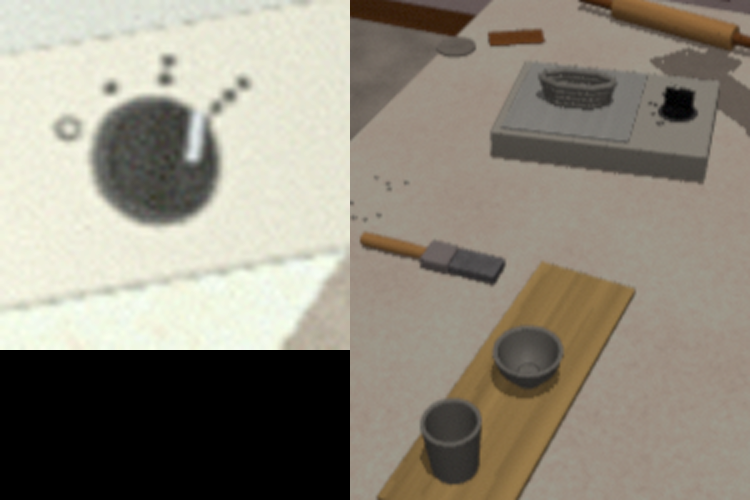

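The bar now lies at about -11°, pointing at the two dots (parallax shifts the raised white line right). The boat is upright mid-plate, and the bowl, tumbler and brush are undisturbed.

```bash
python3 -c "
from cell import r
print(r.job_done())"
```

```text
the job is handed in; nothing more can be done
None
```

I handed the job in at about 18.5 s: the boat stands upright in the middle of the plate (within about 3 mm), the dial is at two dots, and the bowl, tumbler and brush were left untouched.

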